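# Show a mould core to the inspection camera

## Task

Raise the lid of the inspection unit by its lug until it stands 60 degrees open, so that the camera in the lid looks down over the bench, and let go of it. Then draw the rectangular-headed core straight up out of the mould and finish still holding it in the air before the lens: the middle of its blade on the lens axis 12 cm from the glass, a broad face of the blade square to the lens, head up and leaning just as the lid leans. Do not touch the unit with the core, leave the round-headed core seated, and do not disturb the caliper, the tin or the oil bottle; the program ends with the core held still.

Things in the scene. Friction and masses are not known exactly. Their poses are not given: they have to be found in the camera images.
- camera_unit: Portable inspection unit, a grey clamshell case fixed to the bench: tray 200 (its x) x 190 (its y) x 50 mm high with screen and keys inside. Origin: centre of the underside. Its x points from the open front to the hinge, z up. The lid is hinged along y on the far top edge (x +100 mm, z +50 mm); black cheeks of 30 mm radius at both ends of the hinge carry white marks every 30 degrees, the 60 degree mark long, and a white line on the lid's side runs over them.
- camera_lid (a joint): Opening angle of the lid, rad: 0 shut (level), 1.047 = 60 degrees, grows as the front edge rises, stop at 1.75. The hinge is stiff: the lid stays where it is left; raising takes about 5 N upward at the lug. The lid is 200 mm long from hinge to free edge, 190 mm wide and 14 mm thick.
- hinge (a point): Middle of the hinge axis, turning with the lid. Axes of the lid, also used by the other lid points: x from the free edge towards the hinge and on, y along the hinge axis, z out of the lid's outer face. At 0 they are parallel to the unit's axes.
- lug (a point): Grip point in the black rubber lug that stands out 40 mm from the middle of the lid's free edge; the lug is 18 mm wide (along y) and 9 mm thick. The point lies 24 mm beyond the edge, 224 mm from the hinge axis (and 6.5 mm towards the outer face). Lid axes. Held across its width it can pivot between the fingers as the lid rises.
- lens (a point): Centre of the lens glass, black barrel of 34 mm diameter in a lamp ring on the inner face of the lid, 160 mm from the hinge axis and standing 14 mm proud. Lid axes; the camera looks along -z.
- focus (a point): Point on the lens axis 120 mm in front of the glass, where the middle of the blade belongs; it moves with the lid. Lid axes.
- mould: Lower half of a steel compression mould, fixed: block 140 (x) x 100 (y) x 45 mm high, origin at the centre of the underside. Two equal pockets 31.5 mm along y and 13.5 mm along x, 42 mm deep, lie at x -28 and +28 mm; each holds a core, hanging by its head on the top face; which core is where varies.
- core: The rectangular-headed steel core, about 0.28 kg, loose in its pocket with 0.75 mm play all round. Origin: middle of the lower end of its blade. Blade 12 (x) x 30 (y) x 40 mm long along +z; on it the head 22 (x) x 38 (y) x 30 mm high, z 40 to 70 mm. Its x is the normal of the blade's broad faces (both alike), z points from blade to head.
- blade (a point): Middle of the core's blade, 20 mm above the core's origin; the core's axes.
- round_core: The other core, same blade but a round head of 40 mm diameter and 30 mm height; stays in its pocket. Origin and axes as the core's.
- caliper: Digital caliper, 101 x 245 x 14 mm, lying on the bench; leave alone. Origin: centre of the underside.
- grease_tin: Tin with red lid, 55 mm diameter, 50 mm high; leave alone. Origin: centre of the underside.
- oil_bottle: White oil bottle with red spout, 42 mm diameter, 150 mm high; leave alone. Origin: centre of the underside.
There are look-alikes about, which are no part of the job. What is shaped like the core but brown, orange or purple is not meant.

How it is judged (in metres and radians):
On the way, in this order (a step that is already met when the one before it is completed fails the run):
1. the lid stands 60 degrees open (within 5), let go, the core still seated in the mould (value of joint camera_lid between 0.96 and 1.135 rad and contact force between camera_unit and the fingers below 0.1 N and distance of core from where it was at the start of the episode below 0.01 m), for 0.3 s.
2. the core is drawn clear above the mould (z of core in the frame of mould above 0.05 m and contact force between core and the fingers above 1 N), for 0.1 s.
At the end, for the whole second after the job is handed in: Lid at 60 degrees within 5, untouched. Core held still in the fingers touching nothing else, blade centre within 15 mm of the focus point, broad face within 11 degrees of square to the lens, leaning as the lid within 11 degrees. Round core seated (10 mm); bystanders within 30 mm (value of joint camera_lid between 0.96 and 1.135 rad and contact force between camera_unit and the arm below 0.1 N and contact force between camera_unit and the fingers below 0.1 N and distance between blade and focus below 0.015 m and angle between the x axis of core and the z axis of focus, either way round below 0.2 rad and angle between the z axis of core and the x axis of focus, either way round below 0.2 rad and angle between core's own z axis and vertical below 1 rad and height (world z) of core above 0.06 m and contact force between core and the fingers above 1 N and contact force between core and camera_unit below 0.1 N and contact force between core and mould below 0.1 N and linear speed of core below 0.02 m/s and angular speed of core below 0.1 rad/s and distance of round_core from where it was at the start of the episode below 0.01 m and distance of each of caliper, grease_tin, oil_bottle from where it was at the start of the episode below 0.03 m); the arm keeps its last pose, push and grip.
It fails at once if the core touches the inspection unit (contact force between core and camera_unit above 1 N).
It fails at once if the round-headed core is drawn or shifted (distance of round_core from where it was at the start of the episode above 0.01 m).
It fails at once if the caliper, tin or bottle is disturbed (distance of any of caliper, grease_tin, oil_bottle from where it was at the start of the episode above 0.03 m).
It also fails if it takes over 56 s, if anything falls off the work surface, if the arm or the gripper's body presses on something with over 40 N, if the wrist force passes 120 N, or if a joint passes its speed limit or range.

## Robot

A 6-joint arm with a two-finger parallel gripper is mounted at the origin on a cart in front of the work surface, level with it; the furniture and walls round the work are solid. World frame = base frame: x ahead of the robot, y to its left, z up, the work surface at z = 0. Lengths are in m, angles in degrees, forces in N, time in s.
With the tool pointing down it reaches from about 0.275 to 0.75 m from the base axis. Payload 10.2 kg.
Tool frame: the origin (TCP) lies on the mounting face of the last link; the fingertips stand 166 mm ahead of it and the grasp point (between the pads) lies 147 mm ahead of it; z points along the fingers, y is the direction in which the jaws open and shut (so a half turn about z gives the same grasp; the last joint's range is limited). The gripper opens to 88 mm and grips with 3 to 60 N. Pads are 18 mm wide; open, the fingers measure 123 mm over their backs; the gripper's body (75 mm by 187 mm) begins 45 mm behind the grasp point.
Start: joints at [-87.055, 17.928, 85.812, -0, 76.261, -12.8], TCP at [0.142, -0.505, 0.405] pointing down, gripper open.
Joint ranges: [-168.41, 168.41], [-55.51, 124.54], [10.69, 146.95], [-70.63, 250.63], [1, 178], [-165.06, 165.06]. Speed limits (degrees/s): [136.94, 136.94, 172.46, 180, 180, 180].

## Interface

Orientations are given as a 3x3 rotation matrix whose columns are the frame's x, y, z axes.
In Python, from station import sensors, imaging, env, look_for, tip_of gives the robot as it stands.
- The arm moves only by the tool apply_moves, never from a script. Its argument "plan" is a list of rows, each an object with "xyz": the shift along the tool's x, y, z each as a share of 120 mm, from -1 to 1, a list of three; "rotation": the turn, a rotation vector about the tool's x, y, z each as a share of pi/2 rad, from -1 to 1, a list of three. A call has 1 to 5 rows; each row is the pose to reach, as a shift and turn from the pose commanded when the call began, along the tool's axes at that moment; what a row does not reach only later rows make up. A row lasts 1/8 s, in which the tool goes at most 62.5 mm and 10.7 degrees, less where a joint would pass 70% of its speed; a pose out of reach is approached as far as the arm can. A call with a number of a shift or a turn outside -1 to 1 is refused whole. A call with a gripper value outside its range is refused whole. "hand" is the opening, from 0 (shut) to 1 (fully open), set as the call begins (left out, the last holds). The fingers move at their own pace and stop on an object; the grip force is fixed at half the most. Time passes only in rows, so rows that repeat a pose let the fingers close. It gives the time, the measured TCP pose, the force and the opening at its end, in the units of the state.
- sensors.state(): the state, without advancing time (a new reading comes with each control period).
- imaging.snapshot(name): name is "scene" or "top" or "wrist"; returns a dict with "image" (400x640x3 uint8, blue, green, red), "camera_matrix" (3x3 intrinsics, pixels), "xyz" and "orientation" of the camera in the world. Camera axes: x right, y down, z forward; pixel columns grow to the right and rows downward; lengths in m; the calibration is good to about 2 mm. A picture is of the moment at which its call begins. There is no depth.
- env.hand_in(): hands the job in, once; it reports no verdict.
Trained networks look in a picture, given as the dict that the camera call returned (one of the last four; its "shot" number tells which), for a name from the list of things; names that differ only in an ending like _2 or _b are one class to them, and where a whole thing is asked for, a point or a joint stands for the part that bears it (a point fixed in the world has none). Each returns a list of dicts, best first, with "score" (0 to 1); they miss things now and then, are a little off and sometimes report something else, mostly with a low value. They report only what shows in the picture. A call takes as long as a camera call. They do not tell look-alikes from the thing itself.
- look_for(picture, label): "position" ([x, y, z] in m, in the coordinates of the camera as it stood for that picture, good to about 4 mm: the middle of the surface that is visible of it).
- tip_of(picture, label): "position" ([x, y, z] in m, in the coordinates of the camera as it stood for that picture, good to about 4 mm: a listed point, or the origin of a listed thing).
The state is a dict: "time": time; "joints": joint angles; "dq": joint speeds; "effort": joint torques, N m; "eef_pos": TCP position; "eef_rot": TCP orientation; "force": force on the tool from outside, world axes, zero at the start; "ft_torque": the same for the moment, N m; "width": finger opening in m.
Only numpy, scipy, OpenCV 4.12 (cv2) and the standard library are available. Lean on these libraries where they do the work, as an engineer would, in place of code of your own. Each camera call takes 0.05 s, during which the arm holds its last target.

## Working session

There is one attempt and no reset: what is moved stays moved. The work goes in short steps, Python scripts to look and compute and a tool call to move; the robot and the scene stay as the last step left them, time stands still between calls to the robot, and variables do not carry over. Pictures are saved under pics/ and viewed, and the job is handed in when it is done.

Besides the shell and the picture viewer there is one more tool, called after "Request:" as name([rows], argument=value, ...), one row to a line, values as JSON. apply_moves: Moves the arm, as the interface text tells. Its arguments: {"type":"object","properties":{"plan":{"type":"array"},"hand":{"type":"number"}},"required":["plan"]}

```bash
ls; mkdir -p pics; python3 - <<'E'
from station import sensors, imaging, env, look_for, tip_of
import cv2, numpy as np
s=sensors.state(); print({k:np.round(v,3).tolist() for k,v in s.items()})
for n in ["scene","top","wrist"]:
    p=imaging.snapshot(n); cv2.imwrite(f"pics/a_{n}.png",p["image"])
    print(n,p["camera_matrix"].tolist(),np.round(p["xyz"],4).tolist(),np.round(p["orientation"],4).tolist())
    R=np.array(p["orientation"]);t=np.array(p["xyz"])
    for l in (["camera_unit","hinge","lug","lens","mould","core","round_core","caliper","grease_tin","oil_bottle"]):
        for d in tip_of(p,l)[:3]:
            print(l,round(d["score"],2),np.round(R@np.array(d["position"])+t,3), {k:v for k,v in d.items() if k not in("score","position")})
E
```

```text
pics
{'time': 0.0, 'joints': [-87.055, 17.96, 85.853, 0.001, 76.262, -12.8], 'dq': [-0.05, -0.032, 0.001, -0.05, -0.055, -0.029], 'effort': [-0.0, -40.221, -25.227, 0.069, 0.035, -0.0], 'eef_pos': [0.142, -0.505, 0.404], 'eef_rot': [[0.962, 0.271, -0.0], [0.271, -0.962, 0.001], [0.0, -0.001, -1.0]], 'force': [-0.888, 0.494, -0.451], 'ft_torque': [-0.018, 0.044, 0.043], 'width': 0.088}
scene [[465.2287607859928, 0.0, 320.5262880420782], [0.0, 465.2287607859928, 200.31892827442775], [0.0, 0.0, 1.0]] [-0.2951, 0.4177, 0.8605] [[-0.4136, -0.6124, 0.6738], [-0.9103, 0.2654, -0.3176], [0.0156, -0.7447, -0.6672]]
camera_unit 0.61 [0.635 0.231 0.003] {}
hinge 0.72 [0.534 0.247 0.134] {}
hinge 0.61 [0.738 0.22  0.05 ] {}
hinge 0.25 [ 0.597 -0.106  0.007] {}
lug 0.66 [0.533 0.243 0.133] {}
lug 0.43 [ 0.626 -0.287 -0.004] {}
lens 0.93 [0.582 0.242 0.097] {}
mould 0.82 [ 0.568 -0.092 -0.004] {}
core 0.89 [0.566 0.036 0.003] {}
core 0.65 [ 0.545 -0.088  0.004] {}
core 0.46 [ 0.476 -0.317  0.001] {}
round_core 0.54 [ 0.598 -0.103  0.007] {}
round_core 0.27 [ 0.625 -0.284 -0.002] {}
grease_tin 0.9 
[... 381 characters left out ...]
  0.024 -0.001] {}
lug 0.66 [0.528 0.245 0.134] {}
lens 0.86 [0.583 0.239 0.092] {}
core 0.7 [0.566 0.031 0.001] {}
core 0.57 [ 0.479 -0.318 -0.   ] {}
core 0.54 [ 0.552 -0.213 -0.004] {}
round_core 0.75 [ 0.599 -0.105  0.002] {}
round_core 0.3 [ 0.639  0.234 -0.002] {}
caliper 0.78 [ 0.358  0.143 -0.004] {}
caliper 0.21 [ 0.639  0.234 -0.004] {}
grease_tin 0.83 [ 0.716  0.025 -0.   ] {}
oil_bottle 0.65 [ 0.632 -0.282 -0.002] {}
oil_bottle 0.17 [ 0.573 -0.097 -0.   ] {}
wrist [[282.6653219278491, 0.0, 319.2511290296233], [0.0, 282.6653219278491, 198.00049251777233], [0.0, 0.0, 1.0]] [0.2187, -0.4835, 0.3853] [[0.2714, -0.9166, -0.2935], [-0.9625, -0.2582, -0.0834], [0.0006, 0.3051, -0.9523]]
```

View pics/a_scene.png

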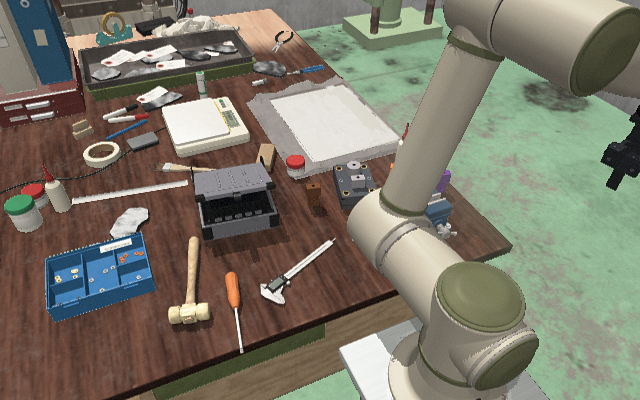

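View pics/a_top.png

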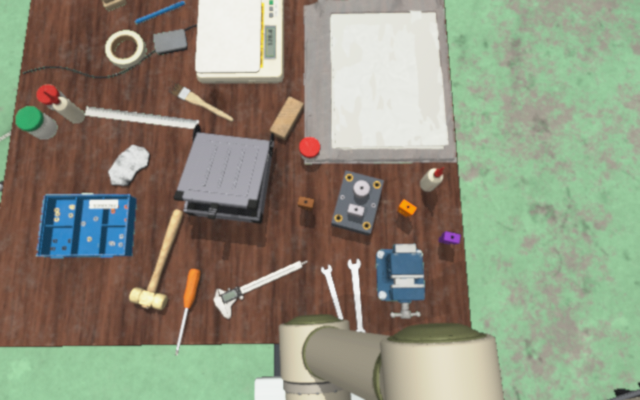

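View pics/a_wrist.png

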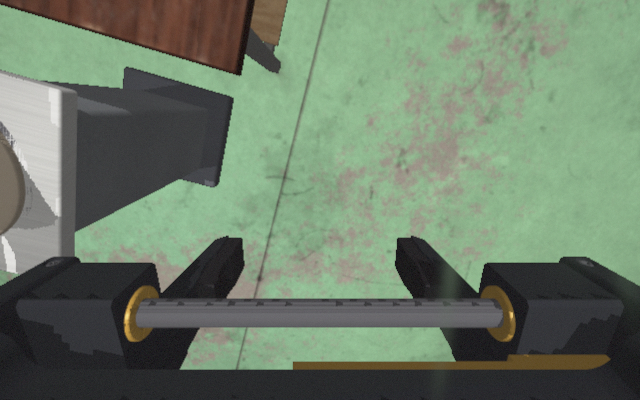

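The steel mould is at top (358,203). Its candidates for "core" are:
- the steel rectangular head at top (356,210)
- the brown block at (306,202)
- the orange block at (407,208)
- the purple block at (452,238)

Only the grey one sits in the mould. The lid of the grey unit at top (225,175) is already partly open. I'll enlarge both to check.

```bash
cat > h.py <<'E'
import numpy as np, cv2
from scipy.spatial.transform import Rotation as Ro
from station import sensors, imaging, env, look_for, tip_of
def rel(pos,R):
    s=sensors.state(); R0=np.array(s["eef_rot"]); p0=np.array(s["eef_pos"])
    d=R0.T@(np.array(pos)-p0)/0.12
    w=Ro.from_matrix(R0.T@np.array(R)).as_rotvec()/(np.pi/2)
    print("xyz",np.round(d,3).tolist(),"rot",np.round(w,3).tolist())
def tilt(yaw,phi,flip=1):
    """tool z = forward(yaw)*sin(phi) - up*cos(phi); tool y = along horizontal left*flip"""
    a=np.radians(yaw);f=np.radians(phi)
    fw=np.array([np.cos(a),np.sin(a),0]);l=np.array([-np.sin(a),np.cos(a),0])
    z=fw*np.sin(f)-np.array([0,0,1])*np.cos(f); y=-l*flip
    return np.column_stack([np.cross(y,z),y,z])
def see(n,labels,k=3,save=None,mn=0.2):
    p=imaging.snapshot(n); R=np.array(p["orientation"]);t=np.array(p["xyz"]);K=np.array(p["camera_matrix"])
    if save: cv2.imwrite(save,p["image"])
    for l in labels:
        for d in tip_of(p,l)[:k]:
            if d["score"]<mn: continue
            c=np.array(d["position"]);u=K@c/c[2]
            print(l,round(d["score"],2),np.round(R@c+t,4).tolist(),"px",np.round(u[:2]).tolist())
    return p
def proj(p,X):
    c=np.array(p["orientation"]).T@(np.array(X)-np.array(p["xyz"]));u=np.array(p["camera_matrix"])@c/c[2];return u[:2]
def st():
    s=sensors.state(); print(round(s["time"],2),np.round(s["eef_pos"],4).tolist(),np.round(s["force"],1).tolist(),"w",round(s["width"],4)); print(np.round(s["eef_rot"],3).tolist(),np.round(s["joints"],1).tolist())
E
python3 - <<'E'
from h import *
a=cv2.imread("pics/a_top.png");b=cv2.imread("pics/a_scene.png")
c1=cv2.resize(a[165:245,300:470],None,fx=4,fy=4,interpolation=cv2.INTER_CUBIC)[:320,:680]
c2=cv2.resize(b[150:250,180:350],None,fx=4,fy=2.8,interpolation=cv2.INTER_CUBIC)
cv2.imwrite("pics/b.png",np.vstack([c1,c2]))
rel([0.26,-0.39,0.42],tilt(-7,0)); print(tilt(-7,0))
E
```

```text
xyz [1.203, -0.659, -0.127] rot [-0.0, -0.0, 0.253]
[[ 0.99254615 -0.12186934  0.        ]
 [-0.12186934 -0.99254615 -0.        ]
 [ 0.         -0.         -1.        ]]
```

View pics/b.png

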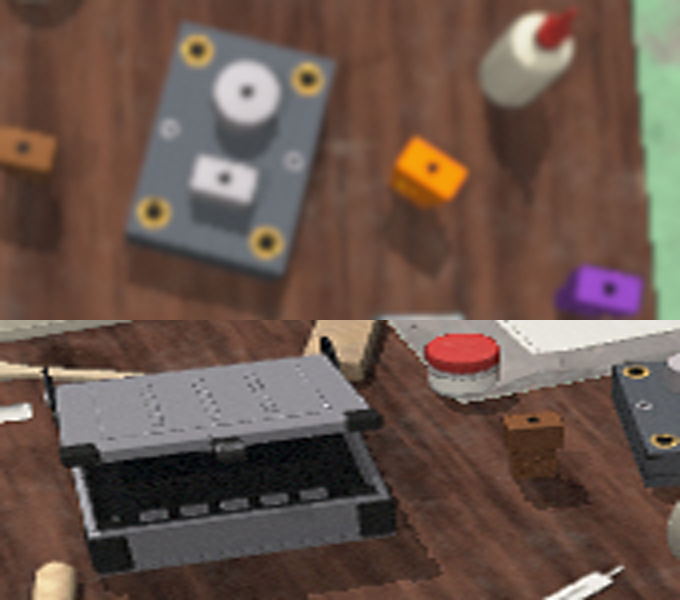

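The crop shows the light-grey rectangular head in the near pocket and the round head in the far one. The brown, orange and purple blocks stand outside the mould. The lug is in the middle of the lid's free edge. Next I'll swing the arm over the work.

Request:
apply_moves([
  {"xyz": [0.4,-0.3,0],"rotation": [0,0,0.08]},
  {"xyz": [0.8,-0.6,0],"rotation": [0,0,0.16]},
  {"xyz": [1,-0.8,0],"rotation": [0,0,0.25]},
  {"xyz": [1,-1,0],"rotation": [0,0,0.25]},
  {"xyz": [1,-1,0],"rotation": [0,0,0.25]},
], hand=1)

```text
time: 2.28
eef_pos: [0.2255, -0.3565, 0.4051]
eef_rot: [[0.993, -0.117, 0.0], [-0.117, -0.993, -0.001], [0.0, 0.001, -1.0]]
force: [-0.3, 0.0, -0.4]
width: 0.0884
```

Request:
apply_moves([
  {"xyz": [0.4,-0.4,0],"rotation": [0,0,0]},
  {"xyz": [0.7,-0.8,0],"rotation": [0,0,0]},
  {"xyz": [0.9,-1,0],"rotation": [0,0,0]},
  {"xyz": [0.9,-1,0],"rotation": [0,0,0]},
])

```text
time: 2.78
eef_pos: [0.3481, -0.2504, 0.4047]
eef_rot: [[0.993, -0.115, 0.0], [-0.115, -0.993, -0.0], [0.0, 0.0, -1.0]]
force: [-0.5, 0.5, -0.2]
width: 0.0881
```

Request:
apply_moves([
  {"xyz": [0.0,-0.5,0],"rotation": [0,0,0]},
  {"xyz": [0.0,-1,0],"rotation": [0,0,0]},
  {"xyz": [0.0,-1,0],"rotation": [0,0,0]},
])

```text
time: 3.15
eef_pos: [0.3609, -0.1302, 0.405]
eef_rot: [[0.993, -0.114, 0.0], [-0.114, -0.993, -0.0], [0.0, 0.0, -1.0]]
force: [-0.1, -0.2, -0.8]
width: 0.0883
```

```bash
python3 - <<'E'
from h import *
st(); see("wrist",["mould","core","round_core","blade"],save="pics/c.png"); see("top",["core","mould","round_core"])
E
```

```text
3.15 [0.3609, -0.1302, 0.405] [-0.1, -0.2, -0.8] w 0.0883
[[0.993, -0.114, 0.0], [-0.114, -0.993, -0.0], [0.0, 0.0, -1.0]] [-37.5, -0.4, 107.4, 0.0, 73.0, 59.1]
core 0.84 [0.4774, -0.3185, -0.0003] px [460.0, 58.0]
core 0.7 [0.5675, 0.0344, -0.0016] px [162.0, 13.0]
blade 0.85 [0.546, -0.089, 0.0276] px [263.0, 12.0]
blade 0.67 [0.5653, 0.0333, 0.0177] px [154.0, 10.0]
blade 0.63 [0.4776, -0.3174, 0.0163] px [465.0, 56.0]
core 0.74 [0.5507, -0.2136, -0.0016] px [401.0, 213.0]
core 0.71 [0.4784, -0.3175, -0.0016] px [443.0, 240.0]
core 0.64 [0.5622, 0.0297, -0.0009] px [308.0, 209.0]
mould 0.79 [0.5695, -0.0966, 0.0009] px [356.0, 206.0]
round_core 0.82 [0.5988, -0.1018, 0.0067] px [358.0, 194.0]
```

View pics/c.png

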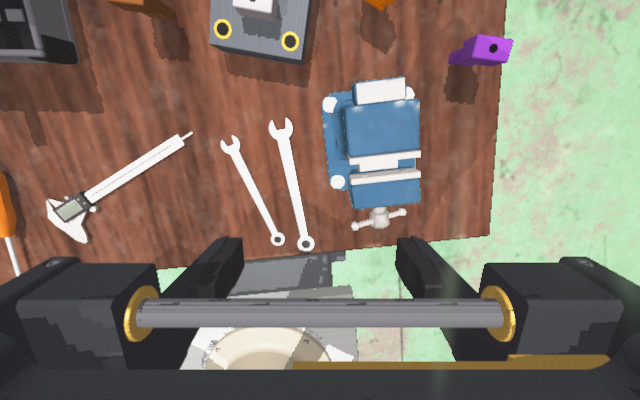

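```bash
python3 - <<'E'
from h import *
R=tilt(-7.2,40); p=np.array([0.53,0.244,0.133])-0.247*R[:,2]; print(p); rel(p,R)
E
```

```text
[0.3724834  0.26389897 0.32221298]
xyz [-0.296, -3.29, 0.687] rot [-0.002, 0.445, 0.004]
```

Request:
apply_moves([
  {"xyz": [0.0,-0.5,0],"rotation": [0,0,0]},
  {"xyz": [0.0,-1,0],"rotation": [0,0,0]},
  {"xyz": [0.0,-1,0],"rotation": [0,0,0]},
])

```text
time: 3.98
eef_pos: [0.3749, -0.0097, 0.4048]
eef_rot: [[0.994, -0.112, 0.0], [-0.112, -0.994, 0.0], [0.0, -0.0, -1.0]]
force: [0.2, -0.8, 0.5]
width: 0.0883
```

Request:
apply_moves([
  {"xyz": [0.0,-0.5,0],"rotation": [0,0,0]},
  {"xyz": [0.0,-1,0],"rotation": [0,0,0]},
  {"xyz": [0.0,-1,0],"rotation": [0,0,0]},
])

```text
time: 4.35
eef_pos: [0.3892, 0.1087, 0.4046]
eef_rot: [[0.994, -0.113, -0.0], [-0.113, -0.994, 0.0], [-0.0, -0.0, -1.0]]
force: [-0.0, 0.2, 0.2]
width: 0.0882
```

Request:
apply_moves([
  {"xyz": [-0.1,-0.4,0.1],"rotation": [0,0.11,0]},
  {"xyz": [-0.2,-0.8,0.2],"rotation": [0,0.22,0]},
  {"xyz": [-0.3,-1,0.3],"rotation": [0,0.33,0]},
  {"xyz": [-0.3,-1,0.4],"rotation": [0,0.44,0]},
  {"xyz": [-0.3,-1,0.4],"rotation": [0,0.44,0]},
])

```text
time: 4.97
eef_pos: [0.3677, 0.229, 0.3559]
eef_rot: [[0.767, -0.119, 0.63], [-0.09, -0.993, -0.078], [0.635, 0.003, -0.773]]
force: [-0.2, -1.0, -0.6]
width: 0.088
```

```bash
python3 - <<'E'
from h import *
st(); see("wrist",["hinge","lug","camera_unit","lens"],save="pics/d.png"); see("top",["lug","hinge","camera_unit"]); see("scene",["lug","hinge","camera_unit"])
E
```

```text
4.97 [0.3677, 0.229, 0.3559] [-0.2, -1.0, -0.6] w 0.088
[[0.767, -0.119, 0.63], [-0.09, -0.993, -0.078], [0.635, 0.003, -0.773]] [19.5, 5.6, 112.1, -34.0, 30.5, 141.0]
hinge 0.6 [0.7398, 0.2167, 0.0473] px [298.0, 100.0]
lug 0.73 [0.5315, 0.2482, 0.1338] px [279.0, 213.0]
lug 0.41 [0.5993, -0.0989, 0.0053] px [514.0, 173.0]
camera_unit 0.58 [0.638, 0.2335, -0.0005] px [295.0, 175.0]
lug 0.66 [0.5338, 0.2443, 0.1379] px [212.0, 211.0]
lug 0.49 [0.7394, 0.2125, 0.0493] px [236.0, 139.0]
hinge 0.77 [0.741, 0.2174, 0.0502] px [234.0, 138.0]
camera_unit 0.86 [0.6384, 0.2329, -0.0007] px [230.0, 182.0]
lug 0.75 [0.5334, 0.2426, 0.132] px [238.0, 196.0]
camera_unit 0.67 [0.6367, 0.2317, 0.0024] px [236.0, 207.0]
```

View pics/d.png

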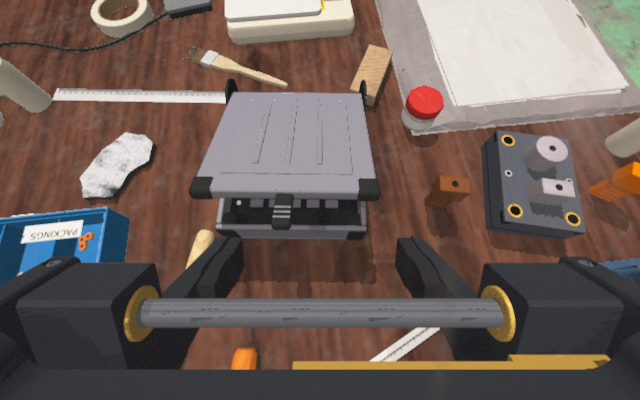

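The lug shows at wrist (281,210), centred in front of the lid. All three cameras agree on it to about 4 mm, and the lid angle works out at about 20°.

```bash
python3 - <<'E'
from h import *
R=tilt(-7.2,37); p=np.array([0.531,0.2445,0.134])-0.147*R[:,2]; print(p); rel(p-0.05*R[:,2],R);rel(p,R)
E
```

```text
[0.44323078 0.25558783 0.25139942]
xyz [-0.077, -0.287, 0.644] rot [-0.003, -0.029, 0.004]
xyz [-0.096, -0.285, 1.06] rot [-0.003, -0.029, 0.004]
```

Request:
apply_moves([
  {"xyz": [-0.05,-0.2,0.3],"rotation": [0,-0.03,0]},
  {"xyz": [-0.08,-0.285,0.6],"rotation": [0,-0.03,0]},
  {"xyz": [-0.09,-0.285,0.75],"rotation": [0,-0.03,0]},
  {"xyz": [-0.09,-0.285,0.75],"rotation": [0,-0.03,0]},
])

```text
time: 6.12
eef_pos: [0.4204, 0.2582, 0.2796]
eef_rot: [[0.795, -0.118, 0.594], [-0.094, -0.993, -0.072], [0.599, 0.001, -0.801]]
force: [0.2, 0.3, 0.2]
width: 0.0882
```

```bash
python3 - <<'E'
from h import *
st(); see("wrist",["lug"],save="pics/e.png"); see("scene",["lug"])
R=tilt(-7.2,37); p=np.array([0.531,0.2445,0.134])-0.147*R[:,2]; rel(p,R)
E
```

```text
6.12 [0.4204, 0.2582, 0.2796] [0.2, 0.3, 0.2] w 0.0882
[[0.795, -0.118, 0.594], [-0.094, -0.993, -0.072], [0.599, 0.001, -0.801]] [20.6, 19.5, 107.4, -40.7, 25.1, 150.4]
lug 0.66 [0.529, 0.244, 0.1317] px [321.0, 239.0]
lug 0.61 [0.569, -0.0898, -0.0023] px [353.0, 193.0]
xyz [0.006, 0.001, 0.317] rot [-0.003, 0.0, 0.004]
```

View pics/e.png

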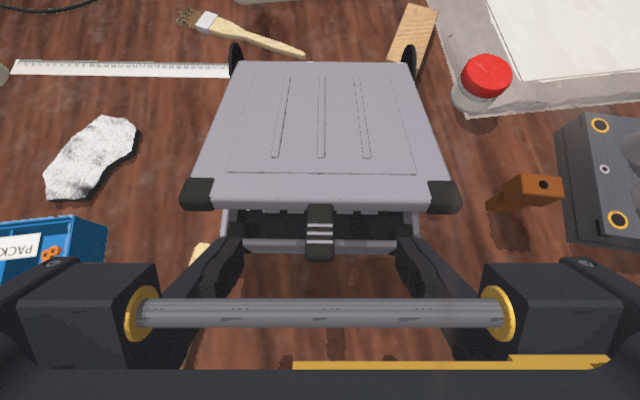

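The lug at wrist (320,235) sits midway between the open fingers. I'll tilt the tool less, which relieves the wrist joints, and move in.

```bash
python3 - <<'E'
from h import *
R=tilt(-7.2,26); p=np.array([0.530,0.2445,0.134])-0.147*R[:,2]; print(p); rel(p-0.035*R[:,2],R)
rel(p,R)
E
```

```text
[0.46606757 0.25257654 0.26612272]
xyz [0.289, 0.002, 0.048] rot [-0.003, -0.122, 0.004]
xyz [0.233, 0.003, 0.335] rot [-0.003, -0.122, 0.004]
```

Request:
apply_moves([
  {"xyz": [0.29,0,0.05],"rotation": [0,-0.12,0]},
  {"xyz": [0.29,0,0.05],"rotation": [0,-0.12,0]},
  {"xyz": [0.26,0,0.2],"rotation": [0,-0.12,0]},
  {"xyz": [0.235,0,0.335],"rotation": [0,-0.12,0]},
  {"xyz": [0.235,0,0.335],"rotation": [0,-0.12,0]},
])

```text
time: 6.95
eef_pos: [0.4663, 0.2526, 0.2633]
eef_rot: [[0.893, -0.118, 0.434], [-0.105, -0.993, -0.053], [0.437, 0.002, -0.899]]
force: [0.5, -0.0, 0.0]
width: 0.0883
```

```bash
python3 - <<'E'
from h import *
st(); see("wrist",["lug"],save="pics/f.png")
see("scene",["lug"],save="pics/f2.png")
E
```

```text
6.95 [0.4663, 0.2526, 0.2633] [0.5, -0.0, 0.0] w 0.0883
[[0.893, -0.118, 0.434], [-0.105, -0.993, -0.053], [0.437, 0.002, -0.899]] [17.4, 25.1, 100.2, -19.8, 32.3, 128.8]
lug 0.91 [0.5303, 0.2442, 0.1302] px [321.0, 269.0]
lug 0.7 [0.5305, 0.2456, 0.1314] px [237.0, 197.0]
```

View pics/f.png

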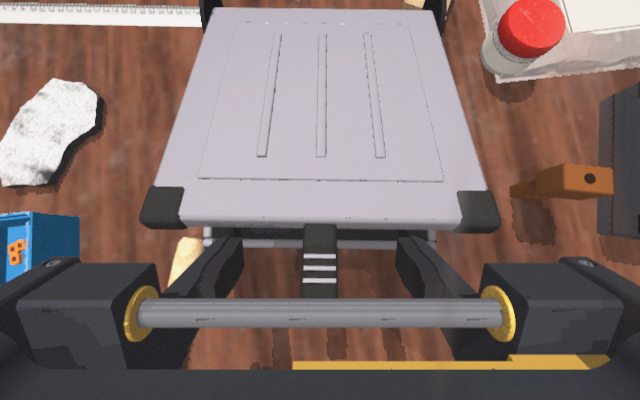

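The lug at wrist (320,265) is between the fingers, and the grasp point matches it to within 2 mm. Closing now.

Request:
apply_moves([
  {"xyz": [0,0,0],"rotation": [0,0,0]},
  {"xyz": [0,0,0],"rotation": [0,0,0]},
  {"xyz": [0,0,0],"rotation": [0,0,0]},
  {"xyz": [0,0,0],"rotation": [0,0,0]},
  {"xyz": [0,0,0],"rotation": [0,0,0]},
], hand=0)

```text
time: 7.78
eef_pos: [0.4666, 0.2528, 0.2653]
eef_rot: [[0.892, -0.118, 0.437], [-0.106, -0.993, -0.052], [0.44, 0.0, -0.898]]
force: [-0.5, 0.7, -0.1]
width: 0.0407
```

```bash
cat > arc.py <<'E'
from h import *
s=sensors.state(); st()
R=np.array(s["eef_rot"]);g=np.array(s["eef_pos"])+0.147*R[:,2]
H=np.array([0.740,0.2175,0.050]); a=np.radians(-7.2); fw=np.array([np.cos(a),np.sin(a),0])
r=np.hypot((g-H)@fw,g[2]-H[2]); off=np.arctan2(6.5,224)
th=np.arctan2(g[2]-H[2],-(g-H)@fw)-off
print("g",np.round(g,4),"r",round(r,4),"theta",round(np.degrees(th),1))
import sys
for t in [float(x) for x in sys.argv[1:]]:
    b=np.radians(t)+off; tgt=g+fw*(-(r*np.cos(b))-(g-H)@fw)+np.array([0,0,H[2]+r*np.sin(b)-g[2]])
    d=R.T@(tgt-g)/0.12
    print(t,np.round(d,3).tolist())
E
python3 arc.py 23 26 29 32 35 38 41 44 47 50
```

```text
7.78 [0.4666, 0.2528, 0.2653] [-0.5, 0.7, -0.1] w 0.0407
[[0.892, -0.118, 0.437], [-0.106, -0.993, -0.052], [0.44, 0.0, -0.898]] [17.4, 25.0, 100.1, -19.7, 32.4, 128.8]
g [0.5308 0.2452 0.1333] r 0.2269 theta 19.9
23.0 [0.078, 0.0, -0.067]
26.0 [0.156, 0.001, -0.128]
29.0 [0.238, 0.001, -0.184]
32.0 [0.322, 0.001, -0.236]
35.0 [0.409, 0.002, -0.284]
38.0 [0.498, 0.002, -0.327]
41.0 [0.589, 0.003, -0.365]
44.0 [0.682, 0.003, -0.399]
47.0 [0.777, 0.004, -0.427]
50.0 [0.873, 0.005, -0.451]
```

Request:
apply_moves([
  {"xyz": [0,0,0],"rotation": [0,0,0]},
  {"xyz": [0,0,0],"rotation": [0,0,0]},
  {"xyz": [0,0,0],"rotation": [0,0,0]},
  {"xyz": [0,0,0],"rotation": [0,0,0]},
])

```text
time: 8.28
eef_pos: [0.4665, 0.2525, 0.2652]
eef_rot: [[0.892, -0.118, 0.436], [-0.106, -0.993, -0.053], [0.439, 0.001, -0.898]]
force: [-0.4, -4.1, 0.7]
width: 0.0175
```

Request:
apply_moves([
  {"xyz": [0.08,0,-0.07],"rotation": [0,0,0]},
  {"xyz": [0.155,0,-0.13],"rotation": [0,0,0]},
  {"xyz": [0.24,0,-0.185],"rotation": [0,0,0]},
  {"xyz": [0.32,0,-0.235],"rotation": [0,0,0]},
  {"xyz": [0.32,0,-0.235],"rotation": [0,0,0]},
])

```text
time: 8.9
eef_pos: [0.4891, 0.2496, 0.3084]
eef_rot: [[0.892, -0.118, 0.437], [-0.106, -0.993, -0.053], [0.44, 0.001, -0.898]]
force: [0.0, -8.3, -1.2]
width: 0.0177
```

```bash
python3 arc.py 36 40 44 48 52 56 60 61 62; python3 - <<'E'
from h import *
see("scene",["lug"],save="pics/g.png")
E
```

```text
8.9 [0.4891, 0.2496, 0.3084] [0.0, -8.3, -1.2] w 0.0177
[[0.892, -0.118, 0.437], [-0.106, -0.993, -0.053], [0.44, 0.001, -0.898]] [16.3, 23.4, 94.8, -16.1, 38.7, 123.7]
g [0.5533 0.2419 0.1764] r 0.2268 theta 32.2
36.0 [0.11, 0.001, -0.059]
40.0 [0.23, 0.001, -0.113]
44.0 [0.354, 0.002, -0.158]
48.0 [0.481, 0.003, -0.195]
52.0 [0.61, 0.004, -0.223]
56.0 [0.74, 0.004, -0.242]
60.0 [0.872, 0.005, -0.252]
61.0 [0.905, 0.005, -0.253]
62.0 [0.938, 0.006, -0.253]
lug 0.42 [0.5534, 0.2443, 0.176] px [233.0, 176.0]
```

View pics/g.png

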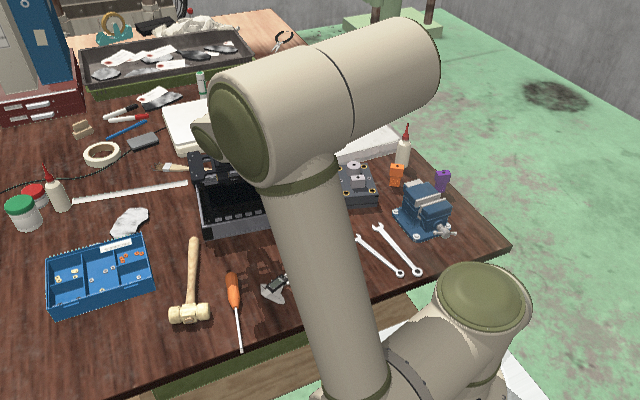

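The arm hides the lug, but the lid is following and the grip holds. A side force of −8 N suggests the tool is a little far in +y, so I'll ease it across while raising further.

Request:
apply_moves([
  {"xyz": [0.11,0.01,-0.06],"rotation": [0,0,0]},
  {"xyz": [0.23,0.015,-0.113],"rotation": [0,0,0]},
  {"xyz": [0.355,0.02,-0.158],"rotation": [0,0,0]},
  {"xyz": [0.48,0.025,-0.195],"rotation": [0,0,0]},
  {"xyz": [0.48,0.025,-0.195],"rotation": [0,0,0]},
])

```text
time: 9.62
eef_pos: [0.5304, 0.2431, 0.3549]
eef_rot: [[0.89, -0.116, 0.44], [-0.106, -0.993, -0.048], [0.443, -0.004, -0.897]]
force: [10.1, 7.3, -10.3]
width: 0.0175
```

```bash
python3 arc.py 51 54 57 60 61
```

```text
9.62 [0.5304, 0.2431, 0.3549] [10.1, 7.3, -10.3] w 0.0175
[[0.89, -0.116, 0.44], [-0.106, -0.993, -0.048], [0.443, -0.004, -0.897]] [14.4, 24.3, 85.8, -12.6, 45.8, 118.0]
g [0.5951 0.236  0.223 ] r 0.2264 theta 48.2
51.0 [0.091, 0.0, -0.02]
54.0 [0.188, 0.001, -0.037]
57.0 [0.287, 0.001, -0.048]
60.0 [0.385, 0.002, -0.054]
61.0 [0.418, 0.002, -0.055]
```

Request:
apply_moves([
  {"xyz": [0.09,-0.005,-0.015],"rotation": [0,0,0]},
  {"xyz": [0.19,-0.005,-0.03],"rotation": [0,0,0]},
  {"xyz": [0.285,-0.005,-0.038],"rotation": [0,0,0]},
  {"xyz": [0.385,-0.005,-0.042],"rotation": [0,0,0]},
  {"xyz": [0.385,-0.005,-0.042],"rotation": [0,0,0]},
])

```text
time: 10.25
eef_pos: [0.5693, 0.2384, 0.3801]
eef_rot: [[0.89, -0.117, 0.44], [-0.106, -0.993, -0.05], [0.443, -0.002, -0.896]]
force: [2.5, 5.4, -2.2]
width: 0.0177
```

```bash
python3 arc.py 60 61; python3 - <<'E'
from h import *
see("wrist",["lug","hinge"],save="pics/i.png")
see("scene",["lug","hinge"],save="pics/i2.png")
E
```

```text
10.25 [0.5693, 0.2384, 0.3801] [2.5, 5.4, -2.2] w 0.0177
[[0.89, -0.117, 0.44], [-0.106, -0.993, -0.05], [0.443, -0.002, -0.896]] [13.0, 27.1, 77.7, -11.0, 50.8, 114.9]
g [0.634  0.231  0.2483] r 0.2252 theta 60.0
60.0 [-0.001, -0.0, 0.0]
61.0 [0.032, 0.0, -0.001]
lug 0.92 [0.6335, 0.2329, 0.2481] px [316.0, 271.0]
hinge 0.92 [0.7375, 0.2199, 0.0466] px [319.0, 170.0]
lug 0.64 [0.6375, 0.2328, 0.25] px [224.0, 130.0]
hinge 0.68 [0.7407, 0.2162, 0.0501] px [229.0, 170.0]
```

View pics/i.png

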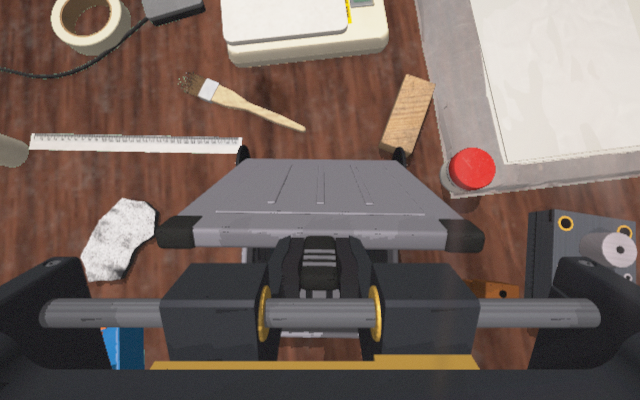

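The lug is gripped at wrist (318,262) and the geometry gives 60.0°. Releasing.

Request:
apply_moves([
  {"xyz": [0,0,0],"rotation": [0,0,0]},
  {"xyz": [0,0,0],"rotation": [0,0,0]},
  {"xyz": [0,0,0],"rotation": [0,0,0]},
  {"xyz": [0,0,0],"rotation": [0,0,0]},
  {"xyz": [0,0,0],"rotation": [0,0,0]},
], hand=0.8)

```text
time: 11.18
eef_pos: [0.5683, 0.2383, 0.3787]
eef_rot: [[0.892, -0.118, 0.437], [-0.106, -0.993, -0.052], [0.44, 0.0, -0.898]]
force: [-1.3, 0.1, 0.0]
width: 0.0656
```

Request:
apply_moves([
  {"xyz": [0,0,-0.1],"rotation": [0,0,0]},
  {"xyz": [0,0,-0.3],"rotation": [0,0,0]},
  {"xyz": [-0.1,0,-0.6],"rotation": [0,0,0]},
  {"xyz": [-0.3,0,-0.8],"rotation": [0,0,0]},
  {"xyz": [-0.5,0,-0.8],"rotation": [0,0,0]},
])

```text
time: 11.8
eef_pos: [0.4714, 0.2499, 0.441]
eef_rot: [[0.89, -0.117, 0.441], [-0.106, -0.993, -0.05], [0.444, -0.002, -0.896]]
force: [0.3, 0.0, 0.1]
width: 0.0709
```

```bash
python3 - <<'E'
from h import *
st()
see("wrist",["lug","hinge"],save="pics/j.png")
p=see("scene",["lug","hinge","lens","focus"],save="pics/j2.png")
c=cv2.resize(p["image"][100:250,160:320],None,fx=3.75,fy=3.75,interpolation=cv2.INTER_CUBIC);cv2.imwrite("pics/j3.png",c)
see("top",["lug","hinge","lens","focus"])
E
```

```text
11.8 [0.4714, 0.2499, 0.441] [0.3, 0.0, 0.1] w 0.0709
[[0.89, -0.117, 0.441], [-0.106, -0.993, -0.05], [0.444, -0.002, -0.896]] [16.9, 14.1, 86.6, -12.4, 55.4, 118.6]
lug 0.72 [0.6364, 0.2333, 0.249] px [316.0, 129.0]
lug 0.9 [0.638, 0.2327, 0.2481] px [224.0, 131.0]
hinge 0.88 [0.7389, 0.2166, 0.0515] px [229.0, 170.0]
lens 0.77 [0.6458, 0.2316, 0.1858] px [227.0, 150.0]
lens 0.69 [0.6389, 0.2312, 0.247] px [225.0, 131.0]
lug 0.78 [0.6405, 0.2279, 0.2527] px [209.0, 149.0]
hinge 0.96 [0.7365, 0.216, 0.0487] px [234.0, 140.0]
lens 0.92 [0.6506, 0.2309, 0.1821] px [215.0, 155.0]
```

View pics/j3.png

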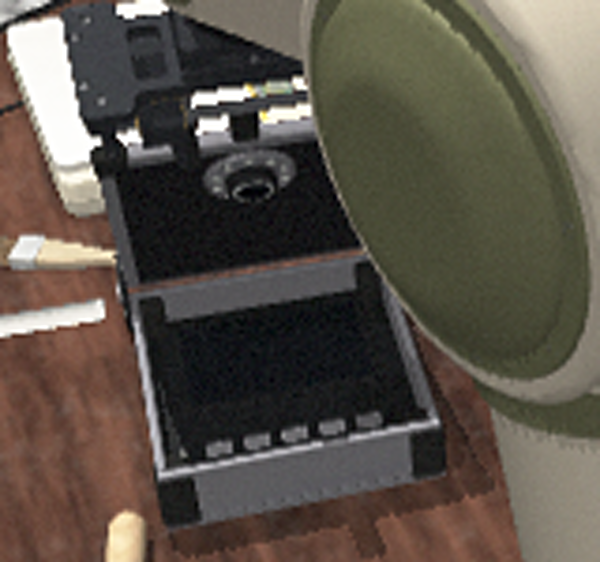

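View pics/j.png

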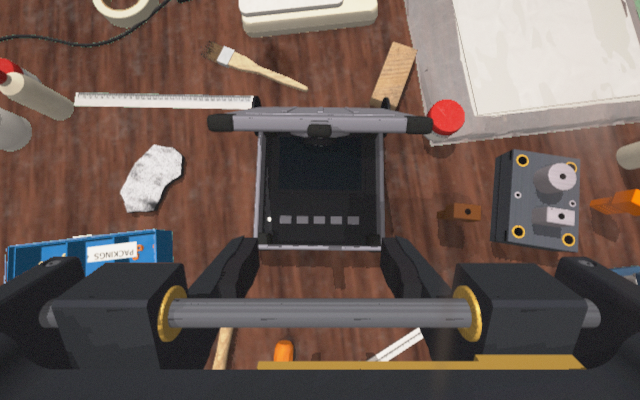

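The lid stands free. The lens (scene crop 250,190) and the lug both fit an angle of about 60.5°. Next I'll go over to the mould.

Request:
apply_moves([
  {"xyz": [0,0.4,0],"rotation": [0,-0.1,0]},
  {"xyz": [0,0.8,0],"rotation": [0,-0.2,0]},
  {"xyz": [0,1,0],"rotation": [0,-0.29,0]},
  {"xyz": [0,1,0],"rotation": [0,-0.29,0]},
], hand=0.9)

```text
time: 12.95
eef_pos: [0.4592, 0.1293, 0.4386]
eef_rot: [[0.993, -0.12, 0.0], [-0.12, -0.993, -0.0], [0.0, 0.0, -1.0]]
force: [-0.1, -0.1, 0.7]
width: 0.0795
```

Request:
apply_moves([
  {"xyz": [0,0.5,0],"rotation": [0,0,0.04]},
  {"xyz": [0,1,0],"rotation": [0,0,0.08]},
  {"xyz": [0,1,0],"rotation": [0,0,0.08]},
])

```text
time: 13.32
eef_pos: [0.4447, 0.0093, 0.4386]
eef_rot: [[0.969, -0.246, 0.003], [-0.246, -0.969, -0.001], [0.003, 0.001, -1.0]]
force: [-0.4, 0.0, 0.1]
width: 0.0791
```

Request:
apply_moves([
  {"xyz": [0,0.4,0.1],"rotation": [0,0,0]},
  {"xyz": [0,0.7,0.3],"rotation": [0,0,0]},
  {"xyz": [0,0.7,0.5],"rotation": [0,0,0]},
  {"xyz": [0,0.7,0.5],"rotation": [0,0,0]},
])

```text
time: 13.82
eef_pos: [0.4246, -0.0692, 0.3776]
eef_rot: [[0.971, -0.24, -0.001], [-0.24, -0.971, 0.001], [-0.001, -0.0, -1.0]]
force: [0.3, -0.0, -0.2]
width: 0.0793
```

```bash
python3 - <<'E'
from h import *
st()
see("wrist",["core","blade","round_core","mould"],save="pics/k.png")
E
```

```text
13.82 [0.4246, -0.0692, 0.3776] [0.3, -0.0, -0.2] w 0.0793
[[0.971, -0.24, -0.001], [-0.24, -0.971, 0.001], [-0.001, -0.0, -1.0]] [-24.9, 7.4, 103.3, 0.0, 69.4, 78.9]
core 0.96 [0.4762, -0.3177, 0.002] px [516.0, 80.0]
core 0.87 [0.5444, -0.0877, 0.0071] px [310.0, 69.0]
core 0.73 [0.5665, 0.0352, -0.0047] px [205.0, 77.0]
blade 0.89 [0.4745, -0.3165, 0.0202] px [525.0, 80.0]
blade 0.83 [0.5521, -0.2175, 0.02] px [427.0, 27.0]
blade 0.68 [0.5477, -0.0885, 0.0266] px [309.0, 63.0]
round_core 0.65 [0.5977, -0.1007, 0.0069] px [309.0, 13.0]
mould 0.79 [0.5748, -0.0953, 0.0026] px [310.0, 39.0]
mould 0.73 [0.3592, 0.1464, 0.0004] px [183.0, 251.0]
mould 0.72 [0.5449, -0.0872, 0.005] px [309.0, 69.0]
```

View pics/k.png

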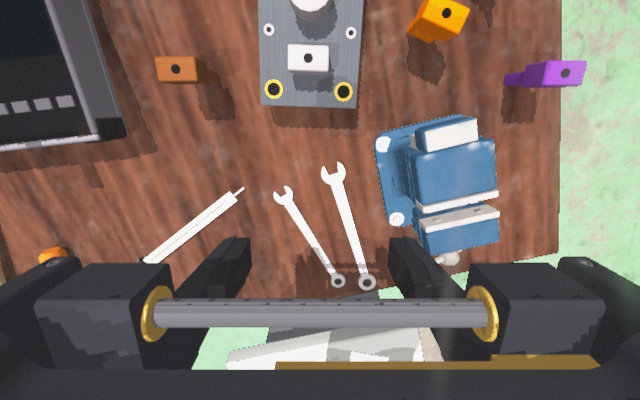

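The steel rectangular head is at wrist (308,58) and the round one at (308,3). I'll move closer and measure the head's top face by its pixels.

Request:
apply_moves([
  {"xyz": [0.3,0,0.15],"rotation": [0,0,0]},
  {"xyz": [0.6,0,0.25],"rotation": [0,0,0]},
  {"xyz": [0.75,0,0.3],"rotation": [0,0,0]},
  {"xyz": [0.75,0,0.3],"rotation": [0,0,0]},
])

```text
time: 14.58
eef_pos: [0.5123, -0.0918, 0.3423]
eef_rot: [[0.971, -0.241, -0.0], [-0.241, -0.971, 0.0], [-0.0, -0.0, -1.0]]
force: [-0.6, 0.3, -0.1]
width: 0.0796
```

```bash
python3 - <<'E'
from h import *
st()
p=see("wrist",["core","round_core"],save="pics/l.png")
np.save("l.npy",dict(p),allow_pickle=True)
img=p["image"]; hsv=cv2.cvtColor(img,cv2.COLOR_BGR2HSV)
m=((hsv[...,2]>185)&(hsv[...,1]<40)).astype(np.uint8)
cs,_=cv2.findContours(m,cv2.RETR_EXTERNAL,cv2.CHAIN_APPROX_NONE)
R=np.array(p["orientation"]);t=np.array(p["xyz"]);K=np.array(p["camera_matrix"])
def toplane(uv,z):
    d=R@np.linalg.inv(K)@np.array([uv[0],uv[1],1]); return t+d*(z-t[2])/d[2]
for c in cs:
    if cv2.contourArea(c)<150: continue
    W=np.array([toplane(q[0],0.075)[:2] for q in c],np.float32)
    (cx,cy),(w,h),a=cv2.minAreaRect(W*1000)
    print(c[:,0].mean(0).round(),cv2.contourArea(c),"ctr",round(cx,1),round(cy,1),"size",round(w,1),round(h,1),"ang",round(a,1))
E
```

```text
14.57 [0.5123, -0.0918, 0.3423] [-0.6, 0.3, -0.1] w 0.0796
[[0.971, -0.241, -0.0], [-0.241, -0.971, 0.0], [-0.0, -0.0, -1.0]] [-23.1, 20.7, 91.8, -0.0, 67.6, 80.9]
core 0.94 [0.553, -0.219, -0.0016] px [422.0, 116.0]
core 0.64 [0.5677, 0.035, 0.0011] px [200.0, 159.0]
core 0.6 [0.4759, -0.319, 0.0013] px [519.0, 162.0]
round_core 0.71 [0.5949, -0.1043, 0.0034] px [312.0, 104.0]
round_core 0.34 [0.7188, 0.0273, 0.0014] px [151.0, 9.0]
[414. 356.] 430.0 ctr 308.6 -150.5 size 66.9 17.1 ang 76.1
[364. 344.] 294.5 ctr 336.9 -101.2 size 18.3 43.4 ang 84.1
[331. 341.] 217.5 ctr 348.6 -62.4 size 46.3 14.0 ang 22.5
[288. 279.] 364.5 ctr 433.0 -38.2 size 46.3 19.2 ang 7.4
[338. 266.] 672.5 ctr 434.0 -89.7 size 24.3 68.2 ang 86.6
[454. 241.] 988.0 ctr 437.6 -206.8 size 50.9 21.9 ang 89.8
[ 63. 231.] 157.0 ctr 538.9 154.5 size 56.5 3.9 ang 82.4
[383. 225.] 162.5 ctr 471.4 -143.7 size 13.3 14.4 ang 76.1
[465. 206.] 166.0 ctr 471.9 -221.7 size 16.3 12.8 ang 29.1
[306. 163.] 949.5 ctr 546.4 -87.8 size 37.6 21.5 ang 76.1
[308.  96.] 1794.0 ctr 599.8 -103.3 size 38.9 38.3 ang 31.5
[184.  36.] 249.0 ctr 666.0 -22.3 size 55.5 7.6 ang 86.2
[262.  14.] 201.0 ctr 665.9 -84.7 size 5.0 41.0 ang 2.0
[605. 118.] 13498.5 ctr 493.3 -337.5 size 254.2 70.3 ang 5.1
[524.   6.] 361.0 ctr 625.2 -277.7 size 26.8 14.2 ang 43.6
[218.   8.] 1281.0 ctr 679.9 -55.0 size 81.1 18.8 ang 89.0
```

View pics/l.png

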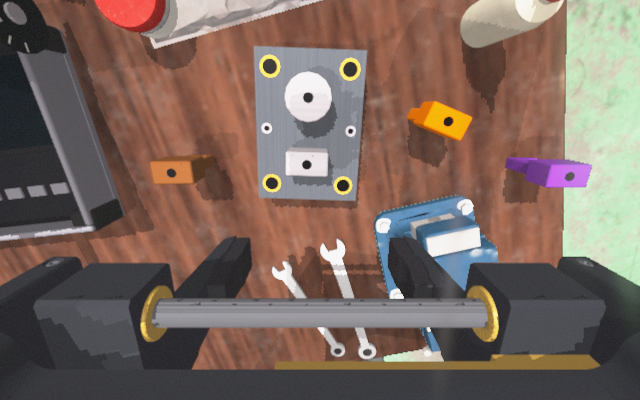

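Pixels give the head centre as (0.5464, −0.0878). Its size, 37.6×21.5 mm, matches the given 38×22, and its long axis gives a yaw of about −14.5°. The round head lies 55.6 mm away against a nominal 56, so this is the core to take.

```bash
python3 - <<'E'
from h import *
R=tilt(-14.7,0); rel([0.5464,-0.0878,0.26],R); rel([0.5464,-0.0878,0.217],R)
E
```

```text
xyz [0.276, -0.101, 0.693] rot [0.0, -0.0, 0.008]
xyz [0.276, -0.101, 1.051] rot [0.0, -0.0, 0.008]
```

Request:
apply_moves([
  {"xyz": [0.275,-0.1,0.2],"rotation": [0,0,0.008]},
  {"xyz": [0.275,-0.1,0.5],"rotation": [0,0,0.008]},
  {"xyz": [0.275,-0.1,0.7],"rotation": [0,0,0.008]},
  {"xyz": [0.275,-0.1,0.7],"rotation": [0,0,0.008]},
])

```text
time: 15.22
eef_pos: [0.5461, -0.088, 0.2579]
eef_rot: [[0.967, -0.253, -0.002], [-0.253, -0.967, 0.001], [-0.002, -0.0, -1.0]]
force: [0.4, 0.4, 1.3]
width: 0.0793
```

```bash
python3 - <<'E'
from h import *
st();see("wrist",[],save="pics/m.png")
rel([0.5464,-0.0878,0.217],tilt(-14.7,0))
E
```

```text
15.22 [0.5461, -0.088, 0.2579] [0.4, 0.4, 1.3] w 0.0793
[[0.967, -0.253, -0.002], [-0.253, -0.967, 0.001], [-0.002, -0.0, -1.0]] [-21.3, 30.4, 91.0, 0.0, 58.8, 83.4]
xyz [-0.001, -0.003, 0.352] rot [0.0, -0.0, 0.0]
```

View pics/m.png

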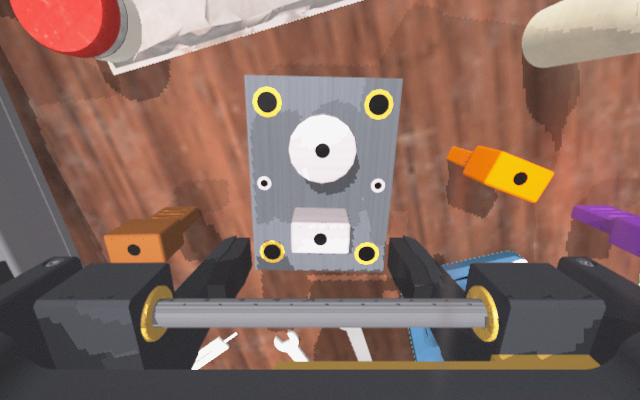

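The head at wrist (320,237) is centred and square between the fingers. I'll go down and close.

Request:
apply_moves([
  {"xyz": [0,0,0.12],"rotation": [0,0,0]},
  {"xyz": [0,0,0.24],"rotation": [0,0,0]},
  {"xyz": [0,0,0.345],"rotation": [0,0,0]},
  {"xyz": [0,0,0.345],"rotation": [0,0,0]},
  {"xyz": [0,0,0.345],"rotation": [0,0,0]},
])

```text
time: 15.9
eef_pos: [0.5468, -0.0883, 0.2173]
eef_rot: [[0.967, -0.253, 0.0], [-0.253, -0.967, -0.0], [0.0, 0.0, -1.0]]
force: [-1.2, 0.2, -0.2]
width: 0.0794
```

Request:
apply_moves([
  {"xyz": [0,0,0],"rotation": [0,0,0]},
  {"xyz": [0,0,0],"rotation": [0,0,0]},
  {"xyz": [0,0,0],"rotation": [0,0,0]},
  {"xyz": [0,0,0],"rotation": [0,0,0]},
  {"xyz": [0,0,0],"rotation": [0,0,0]},
], hand=0)

```text
time: 16.52
eef_pos: [0.5467, -0.0883, 0.2172]
eef_rot: [[0.967, -0.253, 0.0], [-0.253, -0.967, -0.0], [0.0, 0.0, -1.0]]
force: [-0.4, -0.7, 0.7]
width: 0.0379
```

Request:
apply_moves([
  {"xyz": [0,0,0],"rotation": [0,0,0]},
  {"xyz": [0,0,0],"rotation": [0,0,0]},
  {"xyz": [0,0,0],"rotation": [0,0,0]},
])

```text
time: 16.9
eef_pos: [0.5467, -0.0882, 0.2172]
eef_rot: [[0.967, -0.253, 0.0], [-0.253, -0.967, -0.0], [0.0, 0.0, -1.0]]
force: [-0.1, -0.8, 0.4]
width: 0.0375
```

```bash
python3 - <<'E'
from h import *
st();see("wrist",[],save="pics/n.png")
E
```

```text
16.9 [0.5467, -0.0882, 0.2172] [-0.1, -0.8, 0.4] w 0.0375
[[0.967, -0.253, 0.0], [-0.253, -0.967, -0.0], [0.0, 0.0, -1.0]] [-21.3, 33.8, 92.5, -0.0, 53.7, 83.4]
```

View pics/n.png

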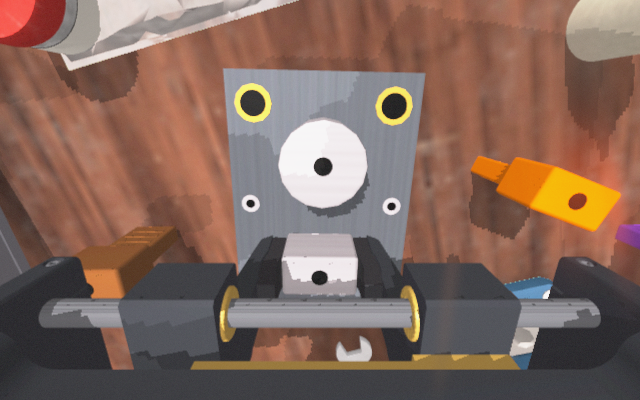

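The head at wrist (320,270) is held with the opening at 38 mm. Drawing it straight up.

Request:
apply_moves([
  {"xyz": [0,0,-0.08],"rotation": [0,0,0]},
  {"xyz": [0,0,-0.2],"rotation": [0,0,0]},
  {"xyz": [0,0,-0.35],"rotation": [0,0,0]},
  {"xyz": [0,0,-0.5],"rotation": [0,0,0]},
  {"xyz": [0,0,-0.65],"rotation": [0,0,0]},
])

```text
time: 17.58
eef_pos: [0.5465, -0.0881, 0.2965]
eef_rot: [[0.967, -0.253, 0.0], [-0.253, -0.967, -0.0], [0.0, 0.0, -1.0]]
force: [0.5, -0.0, -3.6]
width: 0.0376
```

Request:
apply_moves([
  {"xyz": [0,0,-0.2],"rotation": [0,0,0]},
  {"xyz": [0,0,-0.4],"rotation": [0,0,0]},
  {"xyz": [0,0,-0.6],"rotation": [0,0,0]},
  {"xyz": [0,0,-0.6],"rotation": [0,0,0]},
])

```text
time: 18.08
eef_pos: [0.5466, -0.0881, 0.3691]
eef_rot: [[0.967, -0.253, 0.003], [-0.253, -0.967, -0.001], [0.003, 0.0, -1.0]]
force: [-0.3, -0.4, -4.5]
width: 0.0378
```

```bash
python3 - <<'E'
from h import *
st();see("wrist",["core","blade"],save="pics/o.png");see("top",["blade","round_core","lug","hinge","lens"])
p=see("scene",["blade","round_core","lug","hinge","lens"],save="pics/o2.png")
R=tilt(-7.2,29.5); f=np.array([0.545,0.2417,0.123]); p=f-0.192*R[:,2]; print(p); rel(p,R)
E
```

```text
18.07 [0.5466, -0.0881, 0.3691] [-0.3, -0.4, -4.5] w 0.0378
[[0.967, -0.253, 0.003], [-0.253, -0.967, -0.001], [0.003, 0.0, -1.0]] [-21.3, 23.1, 83.9, 0.0, 72.7, 83.4]
core 0.92 [0.5677, 0.0323, -0.0018] px [224.0, 182.0]
core 0.87 [0.5486, -0.2146, -0.0021] px [418.0, 147.0]
core 0.81 [0.4764, -0.3181, -0.0007] px [507.0, 182.0]
blade 0.87 [0.4763, -0.3188, 0.019] px [518.0, 186.0]
blade 0.76 [0.5539, -0.222, 0.0191] px [430.0, 143.0]
blade 0.72 [0.5964, -0.1036, 0.0084] px [321.0, 133.0]
blade 0.79 [0.477, -0.3177, 0.0176] px [445.0, 240.0]
blade 0.53 [0.5531, -0.216, 0.0148] px [403.0, 211.0]
blade 0.47 [0.5645, 0.0333, 0.0198] px [306.0, 207.0]
lug 0.98 [0.639, 0.2297, 0.2511] px [208.0, 150.0]
hinge 0.81 [0.7378, 0.2158, 0.0502] px [234.0, 139.0]
lens 0.77 [0.6513, 0.2286, 0.1861] px [216.0, 154.0]
blade 0.81 [0.474, -0.3159, 0.0188] px [440.0, 187.0]
blade 0.78 [0.5518, -0.2147, 0.0205] px [395.0, 179.0]
blade 0.54 [0.5439, -0.0866, 0.1752] px [360.0, 146.0]
round_core 0.41 [0.598, -0.1045, 0.0052] px [353.0, 183.0]
lug 0.92 [0.6373, 0.2312, 0.2502] px [225.0, 130.0]
hinge 0.63 [0.7388, 0.2159, 0.0497] px [229.0, 171.0]
lens 0.59 [0.6458, 0.2334, 0.1867] px [226.0, 150.0]
[0.45120019 0.25354967 0.29010829]
xyz [-1.491, -2.554, 0.641] rot [0.021, 0.327, -0.081]
```

View pics/o2.png

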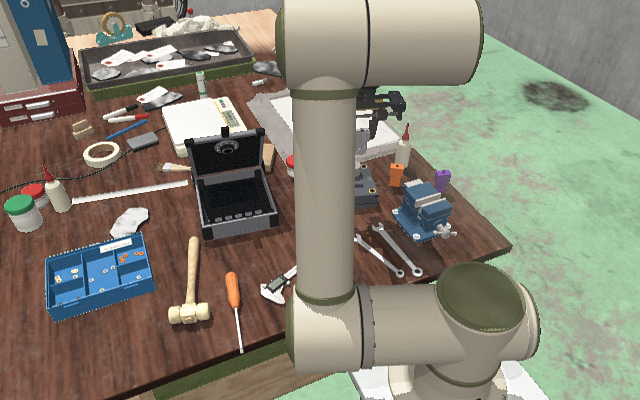

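View pics/o.png

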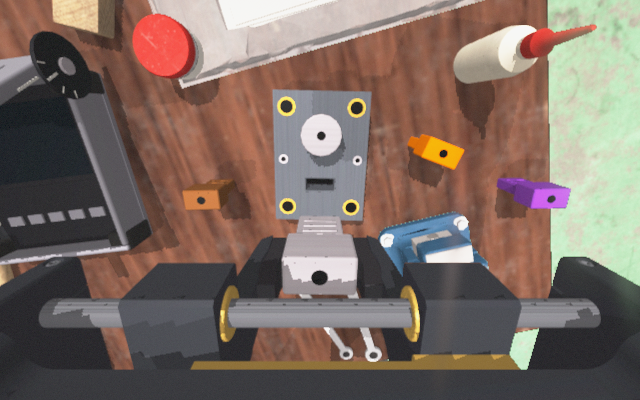

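The core hangs clear. Its pocket at wrist (319,183) is empty and the round core at (321,135) is still seated. The lid fits 61°. I'll carry the core across, staying in front of the unit.

Request:
apply_moves([
  {"xyz": [-0.3,-0.15,0],"rotation": [0,0,0]},
  {"xyz": [-0.6,-0.4,0],"rotation": [0,0,0]},
  {"xyz": [-0.9,-0.7,0],"rotation": [0,0,0]},
  {"xyz": [-1,-1,0],"rotation": [0,0,0]},
  {"xyz": [-1,-1,0],"rotation": [0,0,0]},
])

```text
time: 19.45
eef_pos: [0.4605, 0.06, 0.3674]
eef_rot: [[0.968, -0.25, 0.001], [-0.25, -0.968, 0.0], [0.001, -0.0, -1.0]]
force: [0.0, 0.3, -4.0]
width: 0.0381
```

Request:
apply_moves([
  {"xyz": [-0.2,-0.3,0],"rotation": [0,0,-0.04]},
  {"xyz": [-0.4,-0.6,0],"rotation": [0,0,-0.08]},
  {"xyz": [-0.6,-0.9,0],"rotation": [0,0,-0.08]},
  {"xyz": [-0.7,-1,0],"rotation": [0,0,-0.08]},
  {"xyz": [-0.7,-1,0],"rotation": [0,0,-0.08]},
])

```text
time: 20.08
eef_pos: [0.4101, 0.1955, 0.3671]
eef_rot: [[0.992, -0.129, 0.0], [-0.129, -0.992, -0.0], [0.0, 0.0, -1.0]]
force: [0.3, -0.6, -3.7]
width: 0.0378
```

```bash
cat > fin.py <<'E'
from h import *
import sys
back=float(sys.argv[1])
R=tilt(-7.2,29); f=np.array([0.545,0.242,0.125]); p=f-0.192*R[:,2]+back*np.array([-np.cos(np.radians(7.2)),np.sin(np.radians(7.2)),0]); print(p)
st(); rel(p,R)
s=sensors.state(); print("blade now",np.round(np.array(s["eef_pos"])+0.192*np.array(s["eef_rot"])[:,2],4))
E
python3 fin.py 0.06
```

```text
[0.39312366 0.26118644 0.29292698]
20.07 [0.4101, 0.1955, 0.3671] [0.3, -0.6, -3.7] w 0.0378
[[0.992, -0.129, 0.0], [-0.129, -0.992, -0.0], [0.0, 0.0, -1.0]] [10.7, 11.1, 100.6, -0.0, 68.3, 108.1]
xyz [-0.211, -0.524, 0.618] rot [0.001, 0.322, -0.002]
blade now [0.4102 0.1955 0.1751]
```

Request:
apply_moves([
  {"xyz": [-0.1,-0.15,0.1],"rotation": [0,0.08,0]},
  {"xyz": [-0.15,-0.3,0.2],"rotation": [0,0.16,0]},
  {"xyz": [-0.2,-0.45,0.35],"rotation": [0,0.24,0]},
  {"xyz": [-0.21,-0.525,0.5],"rotation": [0,0.322,0]},
  {"xyz": [-0.21,-0.525,0.6],"rotation": [0,0.322,0]},
])

```text
time: 20.7
eef_pos: [0.3936, 0.2607, 0.2942]
eef_rot: [[0.868, -0.131, 0.478], [-0.114, -0.991, -0.065], [0.483, 0.002, -0.876]]
force: [-0.4, 0.4, -3.2]
width: 0.0373
```

```bash
python3 fin.py 0; python3 - <<'E'
from h import *
see("wrist",["lens","lug","hinge"],save="pics/q.png")
see("scene",["blade","core","lens","hinge","lug"],save="pics/q2.png")
see("top",["blade","core","lens","hinge","lug"],save="pics/q3.png")
E
```

```text
[0.45265054 0.25366645 0.29292698]
20.7 [0.3936, 0.2607, 0.2942] [-0.4, 0.4, -3.2] w 0.0373
[[0.868, -0.131, 0.478], [-0.114, -0.991, -0.065], [0.483, 0.002, -0.876]] [21.7, 16.1, 108.3, -26.0, 32.6, 138.4]
xyz [0.429, -0.006, 0.248] rot [0.003, 0.001, -0.003]
blade now [0.4855 0.2483 0.126 ]
blade 0.63 [0.5514, -0.2167, 0.0227] px [395.0, 178.0]
blade 0.51 [0.4745, -0.319, 0.0202] px [441.0, 186.0]
blade 0.47 [0.4815, 0.2493, 0.1263] px [242.0, 212.0]
core 0.82 [0.5515, -0.2128, -0.0024] px [393.0, 185.0]
core 0.59 [0.4982, 0.2476, 0.1045] px [242.0, 214.0]
core 0.49 [0.473, -0.3185, 0.0013] px [440.0, 191.0]
lens 0.77 [0.6471, 0.2323, 0.1874] px [226.0, 149.0]
hinge 0.63 [0.6477, 0.2312, 0.1866] px [227.0, 149.0]
blade 0.59 [0.5525, -0.2175, 0.0172] px [404.0, 211.0]
blade 0.54 [0.5671, 0.0351, 0.024] px [305.0, 206.0]
blade 0.49 [0.4802, -0.318, 0.0209] px [446.0, 238.0]
core 0.64 [0.5652, 0.0321, 0.0005] px [307.0, 208.0]
core 0.63 [0.3567, 0.1418, -0.0074] px [264.0, 291.0]
core 0.61 [0.4765, -0.3159, -0.0027] px [442.0, 241.0]
lens 0.71 [0.6488, 0.229, 0.184] px [216.0, 156.0]
hinge 0.89 [0.7348, 0.216, 0.0491] px [234.0, 140.0]
hinge 0.5 [0.6485, 0.2327, 0.1836] px [214.0, 156.0]
hinge 0.23 [0.4934, 0.2467, 0.1088] px [213.0, 230.0]
lug 0.83 [0.6405, 0.2292, 0.2541] px [208.0, 149.0]
```

View pics/q.png

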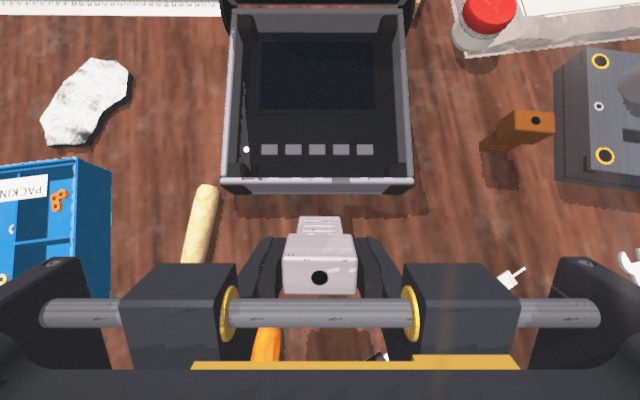

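View pics/q2.png

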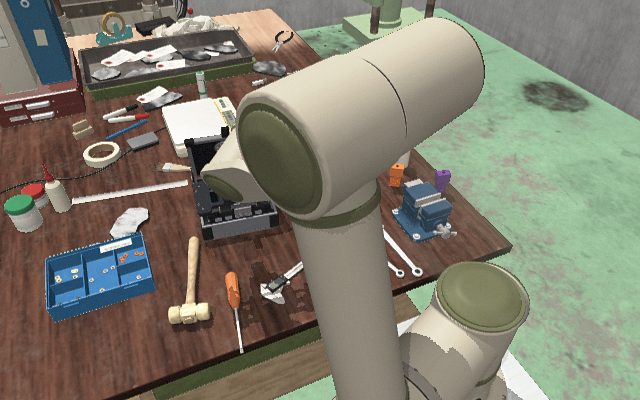

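The core at wrist (320,255) is steady in front of the tray edge. The scene network puts the blade within 4 mm of where the arm pose says it is. Moving in the last 6 cm.

Request:
apply_moves([
  {"xyz": [0.14,0,0.08],"rotation": [0,0,0]},
  {"xyz": [0.28,0,0.16],"rotation": [0,0,0]},
  {"xyz": [0.38,0,0.21],"rotation": [0,0,0]},
  {"xyz": [0.43,-0.005,0.24],"rotation": [0,0,0]},
  {"xyz": [0.43,-0.005,0.24],"rotation": [0,0,0]},
])

```text
time: 22.12
eef_pos: [0.452, 0.2543, 0.2948]
eef_rot: [[0.868, -0.13, 0.48], [-0.114, -0.991, -0.063], [0.484, 0.0, -0.875]]
force: [0.1, -0.2, -4.1]
width: 0.0378
```

```bash
python3 fin.py 0; python3 - <<'E'
from h import *
see("wrist",["lens","lug","hinge","focus","camera_unit"],save="pics/r.png",mn=.4)
see("scene",["blade","lens","hinge","lug"],save="pics/r2.png",mn=.4)
p=see("top",["blade","core","lens","hinge","lug"],mn=.4)
cv2.imwrite("pics/r3.png",cv2.resize(p["image"][100:260,130:340],None,fx=3.7,fy=3.7,interpolation=cv2.INTER_CUBIC))
E
```

```text
[0.45265054 0.25366645 0.29292698]
22.12 [0.452, 0.2543, 0.2948] [0.1, -0.2, -4.1] w 0.0378
[[0.868, -0.13, 0.48], [-0.114, -0.991, -0.063], [0.484, 0.0, -0.875]] [18.4, 21.0, 101.1, -22.5, 33.4, 132.1]
xyz [-0.002, 0.004, 0.016] rot [0.002, 0.0, -0.003]
blade now [0.5442 0.2421 0.1268]
lens 0.76 [0.6498, 0.2353, 0.187] px [306.0, 25.0]
hinge 0.98 [0.736, 0.2181, 0.051] px [318.0, 55.0]
camera_unit 0.87 [0.6381, 0.2364, -0.0035] px [314.0, 161.0]
blade 0.76 [0.5525, -0.2145, 0.0211] px [395.0, 179.0]
blade 0.67 [0.5401, 0.2442, 0.1257] px [237.0, 196.0]
blade 0.5 [0.4752, -0.3191, 0.0214] px [441.0, 185.0]
blade 0.73 [0.5649, 0.0327, 0.0191] px [306.0, 207.0]
blade 0.62 [0.5531, -0.2181, 0.0148] px [404.0, 211.0]
blade 0.58 [0.5378, 0.2368, 0.1266] px [216.0, 210.0]
core 0.62 [0.551, 0.2403, 0.1089] px [217.0, 206.0]
core 0.61 [0.4762, -0.3162, 0.0001] px [443.0, 241.0]
core 0.57 [0.5639, 0.0295, -0.0017] px [308.0, 209.0]
lens 0.94 [0.6511, 0.2321, 0.1847] px [214.0, 155.0]
hinge 0.67 [0.7404, 0.2184, 0.0502] px [233.0, 138.0]
lug 0.74 [0.6384, 0.2292, 0.2505] px [208.0, 150.0]
```

View pics/r.png

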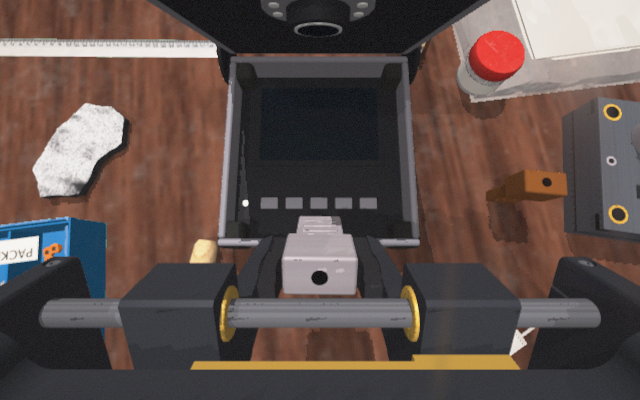

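View pics/r3.png

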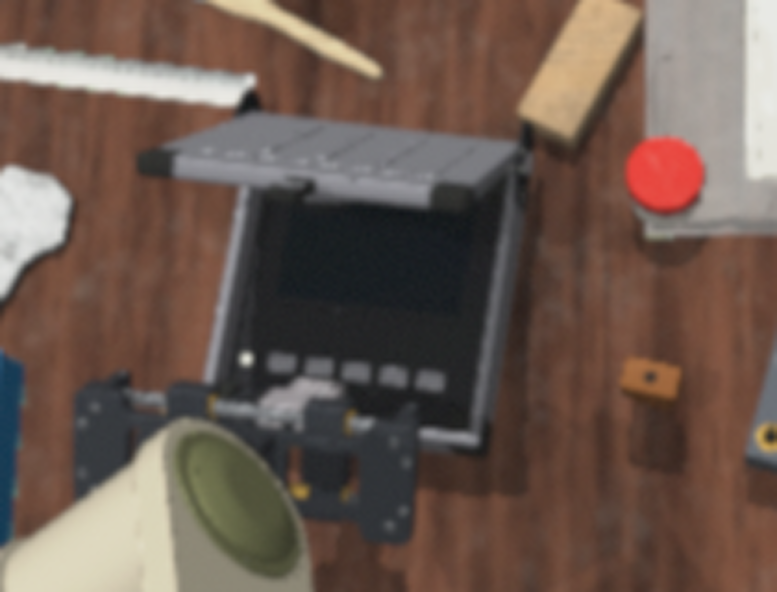

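View pics/r2.png

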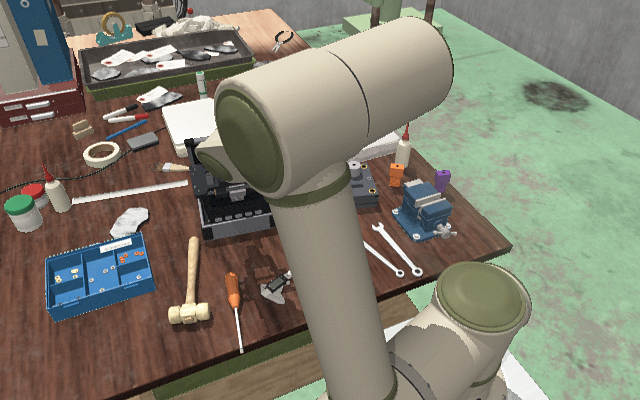

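The lens at wrist (318,28) is in line with the core at (320,250). Arm kinematics put the blade at (0.544, 0.242, 0.127) and the focus is about (0.545, 0.242, 0.126). The core hasn't moved in the fingers. I'll let it settle and hand in.

Request:
apply_moves([
  {"xyz": [0,0,0],"rotation": [0,0,0]},
  {"xyz": [0,0,0],"rotation": [0,0,0]},
  {"xyz": [0,0,0],"rotation": [0,0,0]},
  {"xyz": [0,0,0],"rotation": [0,0,0]},
])

```text
time: 23.48
eef_pos: [0.452, 0.2543, 0.2949]
eef_rot: [[0.867, -0.13, 0.48], [-0.114, -0.992, -0.063], [0.485, 0.0, -0.875]]
force: [1.3, -0.5, -4.1]
width: 0.038
```

```bash
python3 - <<'E'
from h import *
st(); print(np.round(sensors.state()["dq"],2)); print(env.hand_in())
E
```

```text
23.48 [0.452, 0.2543, 0.2949] [1.3, -0.5, -4.1] w 0.038
[[0.867, -0.13, 0.48], [-0.114, -0.992, -0.063], [0.485, 0.0, -0.875]] [18.4, 21.0, 101.1, -22.5, 33.4, 132.0]
[ 0.   -0.07 -0.    0.06 -0.04  0.02]
the job is handed in; nothing more can be done
None
```

I raised the lid by its lug to about 60° and let go, then drew the rectangular-headed steel core straight up and handed in at 23.5 s of the 56 s. The core is held still before the lens, and handing in gave no verdict.

- **Lid:** it read 60.0° from the grip just before release. Camera measurements after release gave 60.5–61.5°, inside the ±5° limit.
- **Core position:** the arm pose puts the blade centre about 1–2 mm from the estimated focus point. The trained networks put it 5–9 mm away, and the limit is 15 mm. I set the lean to match a lid angle of 61°.
- **Grip:** the opening stayed at 38 mm and the measured force showed only about the core's weight. In the wrist pictures the core had not moved in the fingers.
- **Other things:** the round core was still seated when I lifted the rectangular one. Nothing went near the caliper, tin or bottle. I did not measure any of them again at the end.

The lid pushed sideways on the gripper by up to about 8 N while rising, with a peak of roughly 16 N in total. I corrected the path as it rose.

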